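Square up a tacked sleeve on the welding table

TASK

The aluminium sleeve in front of the stop bar has been pulled over by its tacks: first slide its foot plate flat along the table until the plate's far edge sits flush against the stop bar. Then take the engineer's square and, between the two tacks, press it into the corner until its stock sits flat on the foot plate and its blade is flush against the sleeve, which brings the sleeve upright. Finish still gripping the square and pressing it home, so that the sleeve is held square for the next tack, and leave everything else on the table where it is.

Things in the scene. Friction and masses are not known exactly. Their poses are not given: they have to be found in the camera images.
- stop: Fixed dark steel stop bar, 300 long x 40 deep x 25 mm high; two bolt heads at 110 mm either side of its middle rise to 41 mm. Origin: table level, middle of its front face (the long face towards the robot). x points away from the robot into the bar, square to that face; y along it; z up. Position and yaw differ each time.
- part: Loose aluminium foot plate, 160 (x) x 110 (y) x 10 mm thick, lying flat, with the sleeve tacked on it; about 0.7 kg together. Origin: centre of its underside. x points to its far edge (x = +80), which goes against the stop bar. The sleeve's front face stands at x = +40; the plate before it (x = -80 to +40) is clear. The two tacks are small beads in that corner, 26 to 40 mm either side of y = 0.
- part_far_a (a point): One end (+y) of the plate's far edge, half way up its 10 mm thickness.
- part_far_b (a point): The other end (-y) of the plate's far edge.
- part_corner (a point): Middle of the inside corner: where the sleeve's front face meets the top of the foot plate (x = +40, y = 0, z = 10 mm from the part's origin).
- sleeve (a joint): Lean in rad of the sleeve (box section 80 wide x 30 deep x 120 mm high) about the bottom of its front face, where it is tacked. 0 = upright, seated on the plate, where it stops firmly; positive = leaning over its front face towards the robot. Starts at 0.06 to 0.14. The tacks are springy: pushing the top back takes about 3 N; let go, it springs back to about 0.05.
- sleeve_top (a point): Middle of the top front edge of the sleeve, 120 mm up its front face.
- square: Loose steel engineer's square, 0.5 kg, standing on its stock. Stock: dark bar 120 long (x) x 22 thick (y) x 20 mm high. Blade: 28 wide (x) x 5 mm thick, at the stock's +x end (x = +32 to +60), up to 150 mm above its underside, outer edge in line with that end. Origin: centre of the stock's underside; x points to the blade end, z up. Bare stock: x = -60 to +32.
- square_heel (a point): Outer corner of the square: bottom of the stock at the blade end (x = +60 mm), middle of its thickness. It goes to the corner of the work. Sliding on the plate, the stock rubs with about 0.5 to 0.8 of the load on it.
- square_toe (a point): Bottom of the stock at its free end (x = -60 mm).
- sleeve_done: Bystander: finished standing aluminium sleeve with foot, 70 x 45 x 121 mm high over a 86 x 69 mm foot, origin in the middle of its underside. It stands on the other side of the work from the square; which side is which changes.
- sleeve_tall: Bystander: standing aluminium box section 80 x 50 x 150 mm high, origin in the middle of its underside.
- sleeve_short: Bystander: standing aluminium box section 70 x 40 x 90 mm high, origin in the middle of its underside.
- blank: Bystander: loose aluminium plate 120 x 90 x 10 mm lying flat, origin in the middle of its underside.
- wire_brush: Bystander: wire brush with wooden back, 240 x 28 x 32 mm, lying bristles down, origin in the middle of its underside.
- chipping_hammer: Bystander: chipping hammer 290 mm long, lying, origin in the middle of its length at table level.
- spray_can: Bystander: grey spray can with white cap, 60 mm across, 190 mm high, standing; origin in the middle of its underside.
Things that resemble listed ones, but are neither listed nor needed, are in the scene too. Of the things that look like the square, take the one that is farthest to the robot's right at the start. Leave any green look-alike of the part alone.

How it is judged:
On the way, in this order (a step that is already met when the one before it is completed fails the run):
1. the foot plate is slid home: its far edge is flush against the stop bar, both ends within 4 mm (x of part_far_a in the frame of stop between -0.004 and 0.004 m and x of part_far_b in the frame of stop between -0.004 and 0.004 m and y of part in the frame of stop between -0.14 and 0.14 m), for 0.2 s.
2. the gripped square is pressed into the corner: stock on the plate, blade on the sleeve, sleeve upright (value of joint sleeve below 0.02 rad and contact force between square and sleeve above 1.5 N and contact force between square and part_c0 above 1.5 N and contact force between the fingers and square above 2 N and x of square_heel in the frame of part between 0.036 and 0.043 m and y of square_heel in the frame of part between -0.016 and 0.016 m and z of square_heel in the frame of part between 0.008 and 0.0125 m and z of square_toe in the frame of part between 0.008 and 0.0125 m and angle between the x axis of square and the x axis of part, either way round below 0.09 rad and angle between the z axis of square and the z axis of part, either way round below 0.025 rad), for 0.3 s.
At the end, for the whole second after the job is handed in: Plate edge within 4 mm of the stop bar at both ends; square gripped (2 N), stock flat on the plate (1.5 N, within 2 mm, 0.025 rad), blade on the sleeve (1.5 N, heel within 4 mm of the corner and 16 mm of its middle, turned under 0.09 rad); sleeve upright within 0.02 rad (all of step 1 and all of step 2); the arm keeps its last pose, push and grip.
It fails at once if a bystander on the table is disturbed (moved over 25 mm) (distance of any of sleeve_done, sleeve_tall, sleeve_short, blank, wire_brush, chipping_hammer, spray_can from where it was at the start of the episode above 0.025 m).
It fails at once if the foot plate is lifted or tipped off the table instead of slid (height (world z) of part above 0.012 m or angle between part's own z axis and vertical above 0.1 rad).
It fails at once if the square is knocked over (angle between square's own z axis and vertical above 0.7 rad).
It also fails if it takes over 69 s, if anything falls off the work surface, if the arm or the gripper's body presses on something with over 40 N, if the wrist force passes 120 N, or if a joint passes its speed limit or range.

ROBOT

A 6-joint arm with a two-finger parallel gripper is mounted at the origin on the work surface. World frame = base frame: x ahead of the robot, y to its left, z up, the work surface at z = 0. Lengths are in m, angles in rad, forces in N, time in s.
With the tool pointing down it reaches from about 0.2 to 0.875 m from the base axis. Payload 3.4 kg.
Tool frame: the origin (TCP) lies at the very end of the fingers, on their centre line; the grasp point (between the pads) lies 19 mm behind it (env.grasp_offset is the distance from the TCP to the grasp point, in m); z points along the fingers, x is the direction in which the jaws open and shut, and the axes are right-handed (so a half turn about z gives the same grasp; the last joint's range is limited). The gripper opens to 94 mm and grips with 3 to 60 N. Pads are 16 mm wide; open, the fingers measure 119 mm over their backs; the gripper's body (75 mm by 177 mm) begins 78 mm behind the grasp point.
Start: joints at [-1.261, 0.276, 1.505, -0, 1.361, -0.121], TCP at [0.24, -0.523, 0.205] pointing down, gripper open.
Joint ranges: [-2.89, 2.89], [-0.75, 2.08], [0.22, 2.7], [-1.18, 4.32], [0.11, 2.71], [-2.7, 2.7]. Speed limits (rad/s): [2.57, 2.57, 3.14, 3.14, 3.14, 3.14].

INTERFACE

Orientations are given as a 3x3 rotation matrix whose columns are the frame's x, y, z axes.
In Python, from bench import env, kinematics, viewer gives the robot as it stands. Calls block until the motion is done:
- env.move_ptp(position, orientation): joint-space move of the TCP to a pose.
- env.line_to(position, speed=0.15, rot=None): straight line of the TCP; rot=None keeps the orientation; speed is the mean speed in m/s.
- env.set_joints(angles): joint-space move.
- env.ungrasp() and env.close(strength=None): open the fingers fully, or close them until they stop; strength is the grip in N (None keeps the last).
- env.pause(seconds).
- kinematics.ik(position, orientation): joint angles nearest the present ones, or None.
- env.state(): the state.
- viewer.capture(name): name is "scene" or "top" or "wrist"; returns a dict with "img" (420x560x3 uint8, red, green, blue), "mtx" (3x3 intrinsics, pixels), "world_from_camera" (4x4, takes a point from camera to world coordinates). Camera axes: x right, y down, z forward; pixel columns grow to the right and rows downward; lengths in m; the calibration is good to about 2 mm. A picture is of the moment at which its call begins. There is no depth.
A pose or a line that the arm cannot do raises env.IKError and nothing moves.
- env.job_done(): hands the job in, once; it reports no verdict.
The state is a dict: "clock": time; "joint_positions": joint angles; "joint_vel": joint speeds; "tau": joint torques, N m; "tcp_pos": TCP position; "eef_rot": TCP orientation; "ft_force": force on the tool from outside, world axes, zero at the start; "ft_torque": the same for the moment, N m; "width": finger opening in m.
Only numpy, scipy, OpenCV 4.12 (cv2) and the standard library are available. Lean on these libraries where they do the work, as an engineer would, in place of code of your own. Each camera call takes 0.05 s, during which the arm holds its last target.

## Working session

There is one attempt and no reset: what is moved stays moved. The work goes in short steps, each a Python script; the robot and the scene stay as the last script left them, time stands still between calls to the robot, and variables do not carry over. Pictures are saved under pics/ and viewed, and the job is handed in when it is done.

```bash
ls; mkdir -p pics
python3 - <<'E'
from bench import env, kinematics, viewer
import cv2
for n in ["scene","top","wrist"]:
    c=viewer.capture(n); cv2.imwrite(f"pics/{n}0.png",c["img"][:,:,::-1]); print(n,c["mtx"].round(1).tolist(),c["world_from_camera"].round(3).tolist())
s=env.state(); print(s["clock"],s["ft_force"],s["width"],env.grasp_offset)
E
```

```text
pics
scene [[420.8, 0.0, 279.0], [0.0, 420.8, 213.3], [0.0, 0.0, 1.0]] [[-0.536, 0.469, -0.702, 1.655], [0.844, 0.281, -0.457, 0.715], [-0.017, -0.837, -0.547, 0.98], [0.0, 0.0, 0.0, 1.0]]
top [[467.7, 0.0, 291.8], [0.0, 467.7, 209.7], [0.0, 0.0, 1.0]] [[0.018, -0.993, 0.12, 0.353], [-1.0, -0.019, -0.004, -0.014], [0.007, -0.12, -0.993, 1.679], [0.0, 0.0, 0.0, 1.0]]
wrist [[343.6, 0.0, 279.9], [0.0, 343.6, 200.0], [0.0, 0.0, 1.0]] [[0.418, -0.883, -0.216, 0.301], [-0.909, -0.406, -0.097, -0.493], [-0.002, 0.236, -0.972, 0.384], [0.0, 0.0, 0.0, 1.0]]
0.15 [0.97104388 0.60928142 0.24986064] 0.0936584174889017 0.0188
```

View pics/scene0.png

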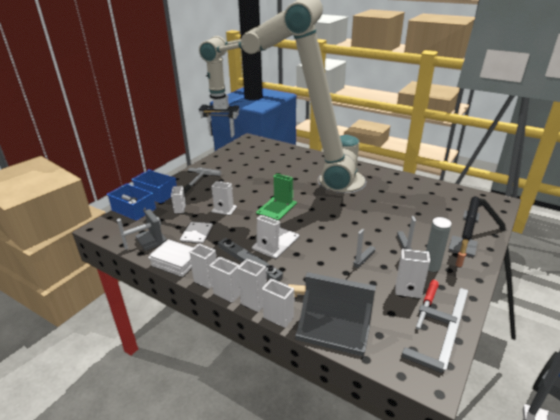

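View pics/top0.png

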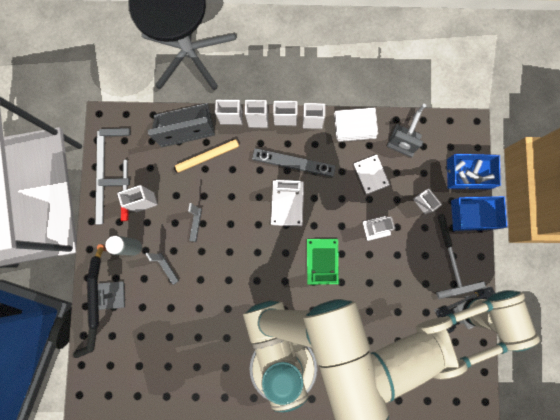

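View pics/wrist0.png

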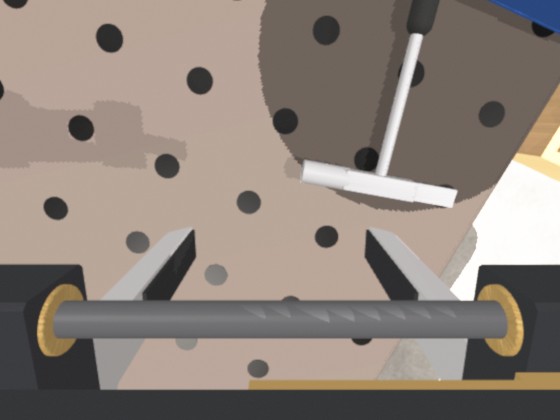

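Run:
```python
import cv2
t=cv2.imread("pics/top0.png"); s=cv2.imread("pics/scene0.png")
cv2.imwrite("pics/t_c1.png",cv2.resize(t[140:290,235:385],None,fx=4,fy=4,interpolation=cv2.INTER_CUBIC))
cv2.imwrite("pics/t_c2.png",cv2.resize(t[170:310,130:270],None,fx=4,fy=4,interpolation=cv2.INTER_CUBIC))
cv2.imwrite("pics/s_c1.png",cv2.resize(s[190:300,200:440],None,fx=3.3,fy=3.3,interpolation=cv2.INTER_CUBIC))
```

```text
(no output)
```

View pics/t_c1.png

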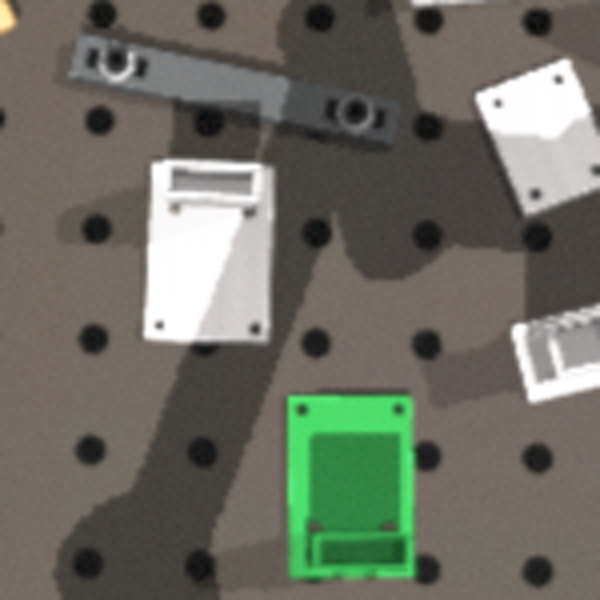

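View pics/t_c2.png

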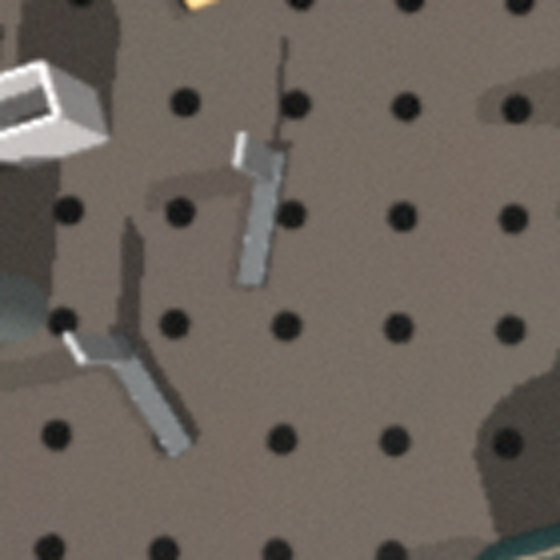

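View pics/s_c1.png

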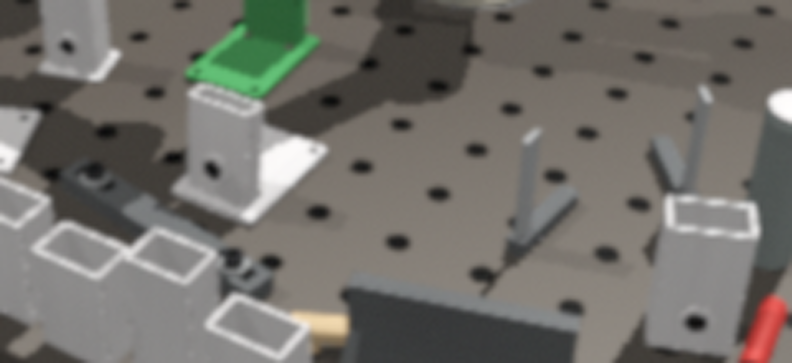

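```bash
cat > h.py <<'E'
import numpy as np, cv2
from bench import env, kinematics, viewer
def ray(c,uv,z):
    K=np.array(c["mtx"]);T=np.array(c["world_from_camera"])
    d=T[:3,:3]@np.linalg.solve(K,np.array([uv[0],uv[1],1.]));o=T[:3,3]
    return o+d*(z-o[2])/d[2]
def proj(c,p):
    K=np.array(c["mtx"]);T=np.linalg.inv(np.array(c["world_from_camera"]))
    q=K@(T[:3,:3]@np.asarray(p)+T[:3,3]);return q[:2]/q[2]
def down(yaw):  # tool x along (cos,sin), z down
    c,s=np.cos(yaw),np.sin(yaw)
    return np.array([[c,s,0],[s,-c,0],[0,0,-1.]])
def save(c,n,crop=None,f=1):
    im=c["img"][:,:,::-1]
    if crop: im=im[crop[1]:crop[3],crop[0]:crop[2]]
    cv2.imwrite("pics/"+n,cv2.resize(im,None,fx=f,fy=f,interpolation=cv2.INTER_CUBIC))
def shot(n,name="wrist",**k):
    import pickle
    c=viewer.capture(name);save(c,n+".png",**k);pickle.dump(c,open("pics/"+n+".pkl","wb"));return c
E
python3 - <<'E'
from h import *
c=viewer.capture("top")
def P(x,y,z,o=(235,140)): return ray(c,(o[0]+x/4,o[1]+y/4),z)
for n,a in dict(stopFL=(68,77,.025),stopFR=(388,147,.025),nearL=(145,340,.01),nearR=(270,342,.01),farR=(273,168,.01),gNL=(290,577,.01),gFL=(288,396,.01)).items(): print(n,P(*a).round(3))
for n,a in dict(toe=(250,285,.02),blade=(240,150,.15),heel=(262,165,.02)).items(): print(n,P(*a,o=(130,170)).round(3))
E
```

```text
stopFL [0.734 0.126 0.025]
stopFR [ 0.675 -0.163  0.025]
nearL [0.499 0.051 0.01 ]
nearR [ 0.499 -0.06   0.01 ]
farR [ 0.657 -0.061  0.01 ]
gNL [ 0.291 -0.081  0.01 ]
gFL [ 0.451 -0.077  0.01 ]
toe [0.435 0.328 0.02 ]
blade [0.539 0.314 0.15 ]
heel [0.542 0.322 0.02 ]
```

Run:
```python
from h import *
print(env.state()["eef_rot"].round(3))
R=down(-np.pi/2-0.1)
for a in (0,np.pi): print(kinematics.ik([.54,-.01,.3],down(-np.pi/2+a)))
```

```text
[[ 0.418 -0.909 -0.   ]
 [-0.909 -0.418  0.001]
 [-0.001 -0.    -1.   ]]
[-1.47369151e-01  1.84112547e-01  1.39885930e+00 -4.44089210e-16
  1.55862081e+00  1.42342718e+00]
[-1.47369151e-01  1.84112547e-01  1.39885930e+00 -4.44089210e-16
  1.55862081e+00 -1.71816548e+00]
```

Run:
```python
from h import *
env.move_ptp([.52,.0,.32],down(-np.pi/2))
shot("w1",f=1.4); print(env.state()["clock"])
```

```text
2.4083
```

View pics/w1.png

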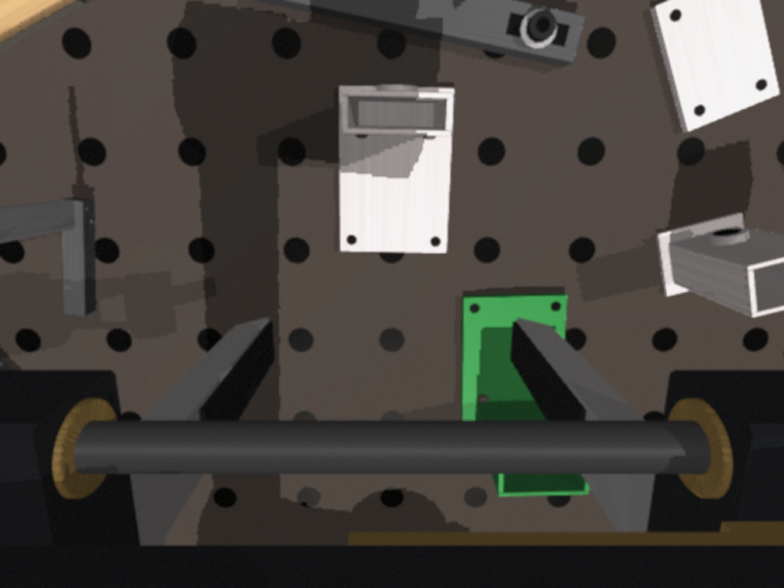

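Run:
```python
import cv2
a=cv2.imread("pics/w1.png")
im=cv2.imread("pics/w1.png")
cv2.imwrite("pics/w1a.png",cv2.resize(im[0:265,180:600],None,fx=1.9,fy=1.9,interpolation=cv2.INTER_CUBIC))
cv2.imwrite("pics/w1b.png",cv2.resize(im[180:340,0:130],None,fx=3.7,fy=3.7,interpolation=cv2.INTER_CUBIC))
```

```text
(no output)
```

View pics/w1a.png

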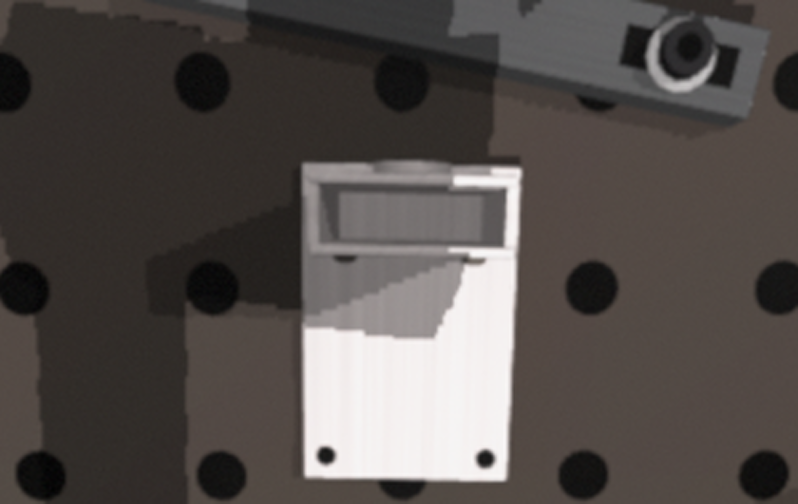

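View pics/w1b.png

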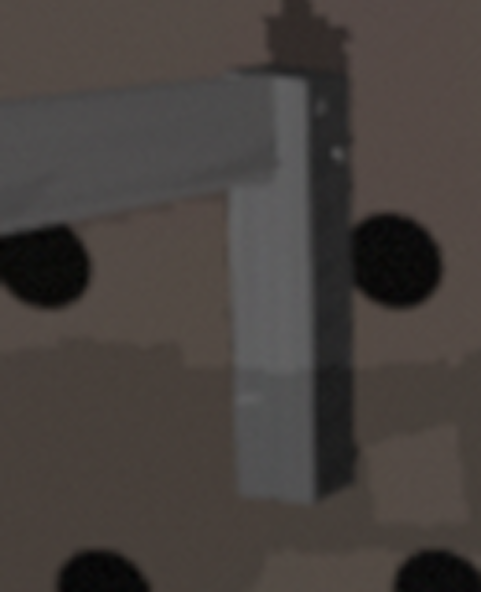

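Run:
```python
from h import *
import pickle
c=pickle.load(open("pics/w1.pkl","rb"))
A=lambda x,y,z: ray(c,((180+x/1.9)/1.4,(y/1.9)/1.4),z)
B=lambda x,y,z: ray(c,((x/3.7)/1.4,(180+y/3.7)/1.4),z)
s1=A(500,67,.025);s2=A(742,112,.025)
d=s1-s2; print("stop",s1,s2,np.arctan2(-d[0],d[1]))
nl=A(304,478,.01);nr=A(507,480,.01);fr=A(521,168,.01);fl=A(302,163,.01);print("plate",nl,nr,fl,fr,np.linalg.norm(nl-nr),np.linalg.norm(nl-fl))
d=nl-nr;print(np.arctan2(-d[0],d[1]))
t1=B(238,495,.02);t2=B(315,502,.02);h=B(308,78,.02);h1=B(280,78,.02)
print("sq",t1,t2,h,np.linalg.norm(t1-t2),np.linalg.norm(h-t2)); d=h-t2;print(np.arctan2(d[1],d[0]))
```

```text
stop [ 0.69938285 -0.04674214  0.025     ] [ 0.67952332 -0.16338373  0.025     ] -0.1686440119922303
plate [0.4987538  0.05316587 0.01      ] [ 0.49754926 -0.05703772  0.01      ] [0.65893388 0.04994366 0.01      ] [ 0.65649967 -0.0598915   0.01      ] 0.11021017845412433 0.1602124783766086
-0.010929760353966146
sq [0.43506815 0.34107651 0.02      ] [0.43298003 0.31971101 0.02      ] [0.55127027 0.30360898 0.02      ] 0.021467294843419412 0.11938114129866825
-0.13529156884390575
```

Run:
```python
from h import *
env.line_to([.62,-.02,.30],speed=.2)
shot("w2",f=1.4); print(env.state()["clock"])
```

```text
3.125
```

View pics/w2.png

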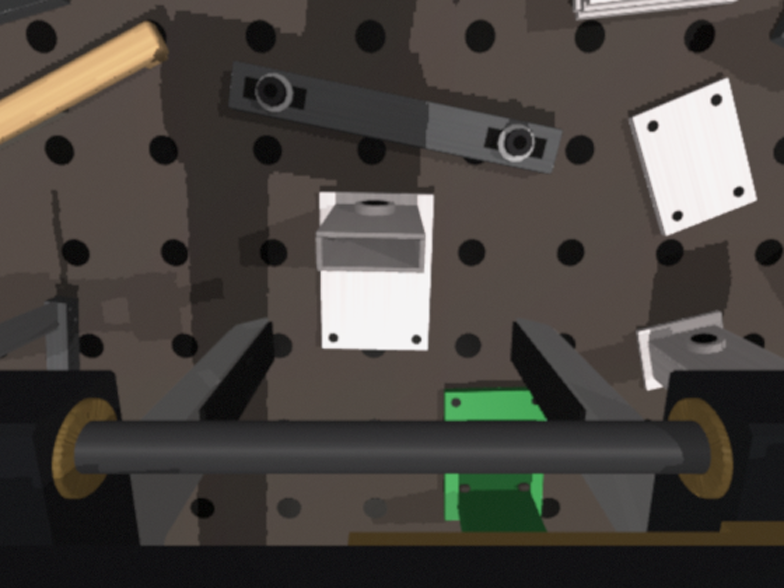

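Run:
```python
import cv2
im=cv2.imread("pics/w2.png")
cv2.imwrite("pics/w2a.png",cv2.resize(im[50:360,215:575],None,fx=1.9,fy=1.9,interpolation=cv2.INTER_CUBIC))
```

```text
(no output)
```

View pics/w2a.png

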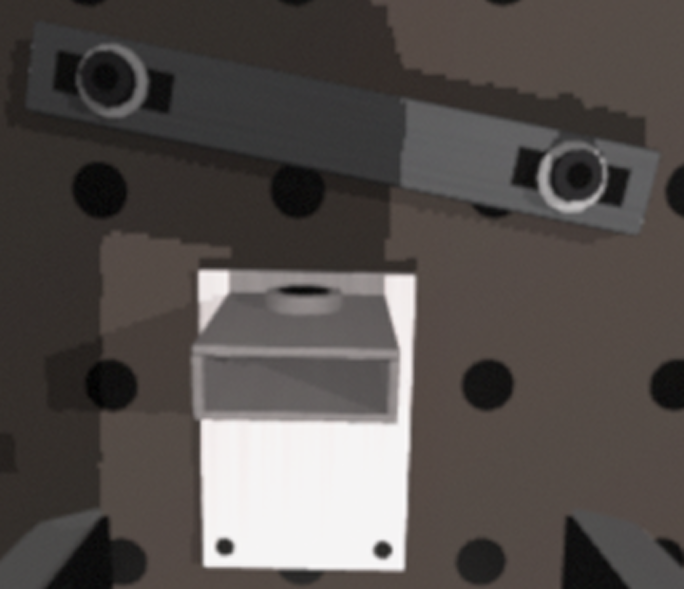

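Run:
```python
from h import *
import pickle
c=pickle.load(open("pics/w2.pkl","rb"))
A=lambda x,y,z: ray(c,((215+x/1.9)/1.4,(50+y/1.9)/1.4),z)
s1=A(25,107,.025);s2=A(638,233,.025)
d=s1-s2; print("stop",s1,s2,np.linalg.norm(d),np.arctan2(-d[0],d[1]),(s1+s2)/2)
q=[A(198,270,.01),A(415,275,.01),A(404,571,.01),A(203,567,.01)]
print(np.round(q,4),np.mean(q,0)); 
d=q[0]-q[1];print(np.arctan2(-d[0],d[1]));d=q[1]-q[2];print(np.arctan2(d[1],d[0]));d=q[0]-q[3];print(np.arctan2(d[1],d[0]))
```

```text
stop [0.73566981 0.12646818 0.025     ] [ 0.67781844 -0.16590826  0.025     ] 0.2980448958526917 -0.19534284011941883 [ 0.70674413 -0.01972004  0.025     ]
[[ 0.6593  0.0502  0.01  ]
 [ 0.6568 -0.0595  0.01  ]
 [ 0.4968 -0.0567  0.01  ]
 [ 0.4992  0.0533  0.01  ]] [ 0.57803353 -0.00319883  0.01      ]
-0.02303367226219624
-0.01740587764499924
-0.019198157466391978
```

```bash
cat > push.py <<'E'
from h import *
u=lambda y:np.array([np.cos(y),np.sin(y)])
y0,y1=-0.02,-0.195
c=np.array([.578,-.003]); off=0.08+0.008
def tcp(c,y,back=0,z=.004): return np.r_[c-(off+back)*u(y),z]
env.move_ptp(tcp(c,y0,.02,.12),down(y0-np.pi/2))
env.line_to(tcp(c,y0,.02,.004),speed=.12)
f0=env.state()["ft_force"]
env.line_to(tcp(c,y0,.0),speed=.05)
N=5;L=.036
for i in range(N):
    ym=y0+(y1-y0)*(i+.5)/N; c=c+L/N*u(ym)
    y=y0+(y1-y0)*(i+1)/N
    env.line_to(tcp(c,y),speed=.04,rot=down(y-np.pi/2))
    print((env.state()["ft_force"]-f0).round(1))
n=u(y1);m=np.array([.7067,-.0197])
print("x of far edge est",(c-m)@n+.08, "y",(c-m)@np.array([-n[1],n[0]]), env.state()["clock"])
np.save("c.npy",c); np.save("f0.npy",f0)
E
python3 push.py; python3 -c "
from h import *
shot('w3',f=1.4);shot('t3','top',crop=(235,120,385,270),f=4)"
```

```text
[-6.7 -0.8  4.7]
[-7.   0.9  4.6]
[-3.5  0.6 -2.4]
[-1.4  0.8 -0. ]
[-4.6  1.3  1.2]
x of far edge est -0.013678376842027218 y -0.0054121274515575935 7.4333
```

View pics/w3.png

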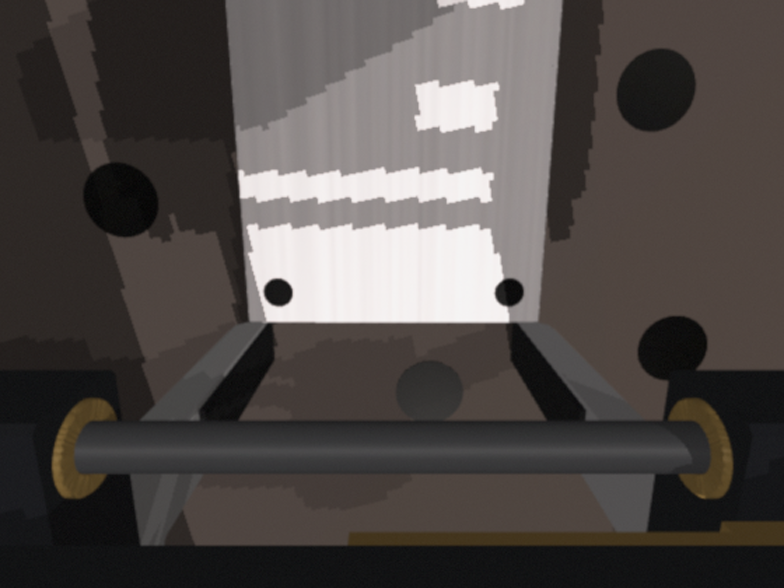

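View pics/t3.png

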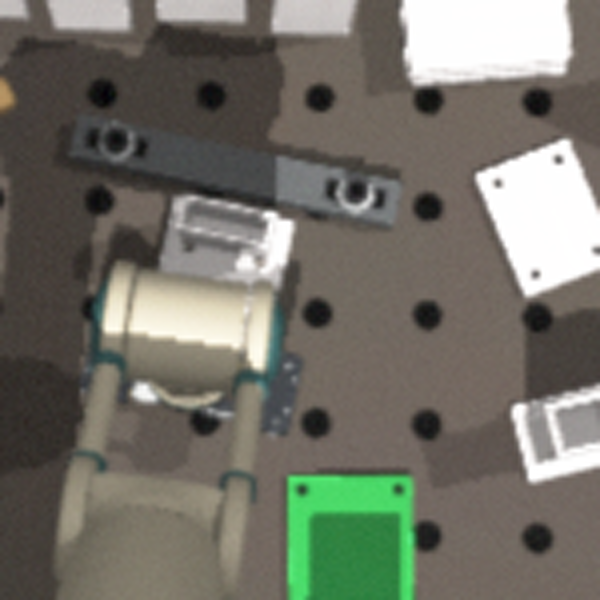

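Both fingers are symmetric on the near edge and the plate is aligned. I'll push home until the force rises.

```bash
cat > push2.py <<'E'
from h import *
y1=-0.195;n=np.array([np.cos(y1),np.sin(y1)])
c=np.load("c.npy");f0=np.load("f0.npy")
p0=np.r_[c-.088*n,.004]
d=.009
env.line_to(p0+np.r_[d*n,0],speed=.04)
while d<.026:
    d+=.0015
    env.line_to(p0+np.r_[d*n,0],speed=.03); s=env.state()
    F=(s["ft_force"]-f0)[:2]@n
    print(round(d,4),F.round(1),((s["tcp_pos"]-p0)[:2]@n).round(4),s["ft_torque"].round(2))
    if F<-22: break
env.pause(.3);s=env.state();print(s["tcp_pos"],s["clock"],(s["ft_force"]-f0).round(1))
np.save("d.npy",d)
shot('w4',f=1.4)
E
python3 push2.py
```

```text
0.0105 -5.6 0.0094 [0.22 0.99 0.02]
0.012 -7.7 0.0095 [ 0.38  1.35 -0.03]
0.0135 -6.2 0.0116 [ 0.29  1.18 -0.02]
0.015 -7.9 0.0128 [ 0.27  1.28 -0.03]
0.0165 -9.6 0.0128 [ 0.34  1.67 -0.03]
0.018 -11.0 0.0128 [0.52 2.11 0.03]
0.0195 -14.5 0.0129 [ 0.57  2.59 -0.03]
0.021 -16.8 0.0129 [0.68 2.95 0.04]
0.0225 -17.8 0.0129 [ 0.82  3.39 -0.  ]
0.024 -21.3 0.013 [0.85 3.74 0.01]
0.0255 -23.1 0.013 [ 1.04  4.13 -0.01]
[0.54011348 0.00758339 0.00371178] 10.9583 [-22.    4.5  19.8]
```

Run:
```python
from h import *
y1=-0.195;n=np.array([np.cos(y1),np.sin(y1)])
p=env.state()["tcp_pos"]
env.line_to(np.r_[p[:2]-.03*n,.01],speed=.1)
env.line_to(np.r_[p[:2]-.04*n,.30],speed=.25)
env.line_to([.60,.04,.30],speed=.25)
c=shot('w5',f=1.4);print(env.state()["clock"])
save(c,"w5a.png",crop=(140,20,420,260),f=2.8)
```

```text
13.5083
```

View pics/w5.png

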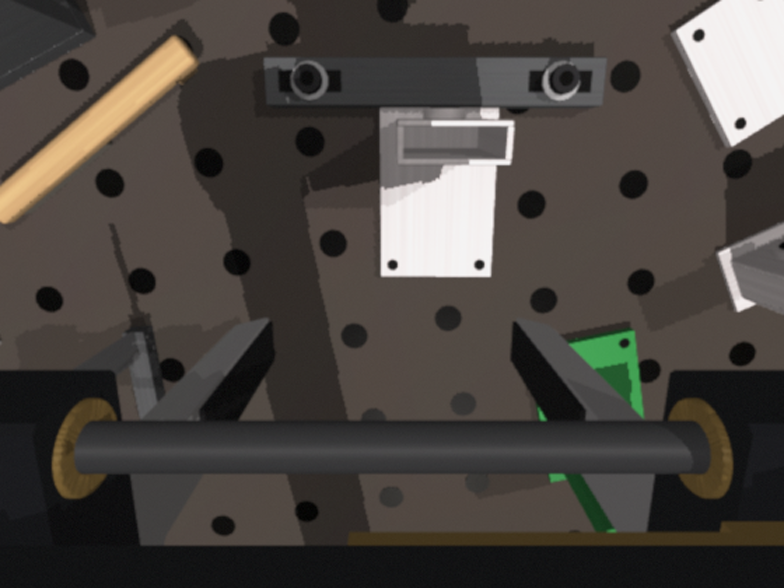

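View pics/w5a.png

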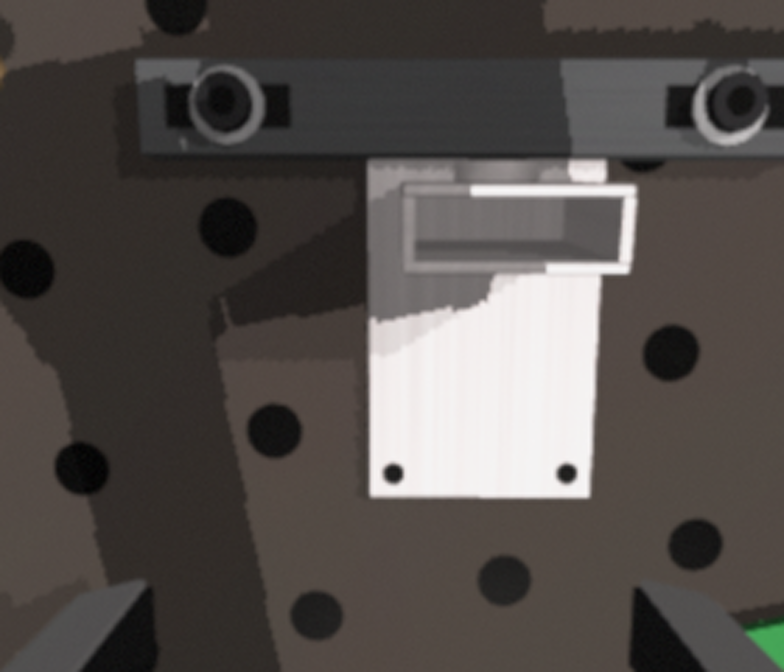

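Run:
```python
from h import *
import pickle
c=pickle.load(open("pics/w5.pkl","rb"))
A=lambda x,y,z: ray(c,(140+x/2.8,20+y/2.8),z)
q=[A(370,496,.01),A(590,497,.01),A(368,159,.01),A(606,160,.01)]
print(np.round(q,4))
d=q[0]-q[1];print(np.linalg.norm(d),np.arctan2(-d[0],d[1])); d=q[2]-q[0];print(np.linalg.norm(d),np.arctan2(d[1],d[0]))
s=[A(142,155,.025),A(780,158,.025)];d=s[0]-s[1];print(np.round(s,4),np.arctan2(-d[0],d[1]))
t=pickle.load(open("pics/t3.pkl","rb"))
print("sq2 blade",ray(t,(130+70/4,170+345/4),.15),ray(t,(130+175/4,170+450/4),.02))
env.move_ptp([.45,.325,.25],down(-.135-np.pi/2))
c=shot('w6',f=1.4);print(env.state()["clock"],env.state()["joint_positions"].round(2))
```

```text
[[ 0.5585  0.059   0.01  ]
 [ 0.5367 -0.0488  0.01  ]
 [ 0.7147  0.0282  0.01  ]
 [ 0.6931 -0.0791  0.01  ]]
0.1099337496746688 -0.19970046562767954
0.15923973121332696 -0.19432029122764155
[[ 0.7342  0.1264  0.025 ]
 [ 0.6781 -0.1518  0.025 ]] -0.19895605350955423
sq2 blade [0.37702966 0.44512772 0.15      ] [0.28934011 0.38742098 0.02      ]
14.7917 [ 0.5   0.22  1.47 -0.    1.45  2.21]
```

View pics/w6.png

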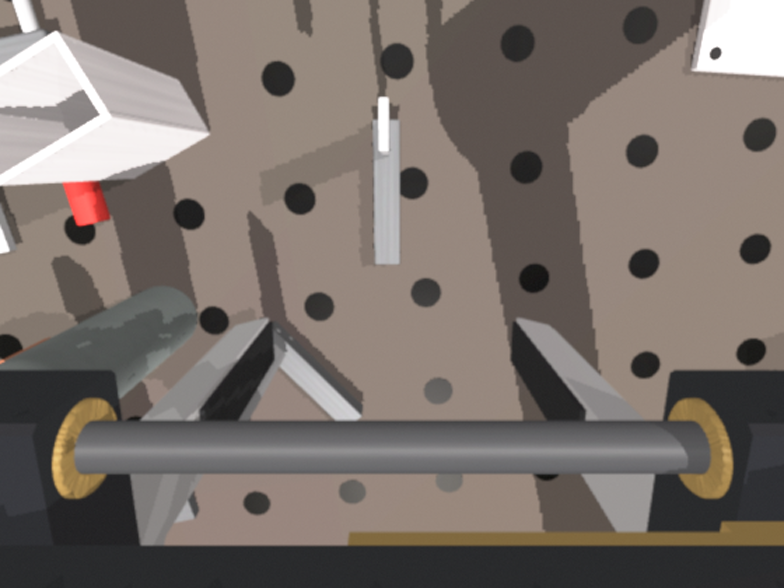

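Run:
```python
from h import *
import pickle
c=pickle.load(open("pics/w6.pkl","rb"));save(c,"w6a.png",crop=(250,60,300,200),f=4.2)
A=lambda x,y,z: ray(c,(x/1.4,y/1.4),z)
t=(A(375,264,.02)+A(399.5,264,.02))/2; h=(A(373.5,121,.02)+A(398.5,121,.02))/2
d=h-t;print(t,h,np.linalg.norm(d),np.arctan2(d[1],d[0]))
b=A(383.5,97,.15);b2=A(383.5,152,.15);d=b-b2;print(b,b2,np.linalg.norm(d),np.arctan2(d[1],d[0]))
```

```text
[0.43406974 0.33091086 0.02      ] [0.55149397 0.31560791 0.02      ] 0.1184171815322274 -0.12959157159018392
[0.55329153 0.31524271 0.15      ] [0.52445545 0.31930603 0.15      ] 0.029120960966204302 -0.13998933414699746
```

View pics/w6a.png

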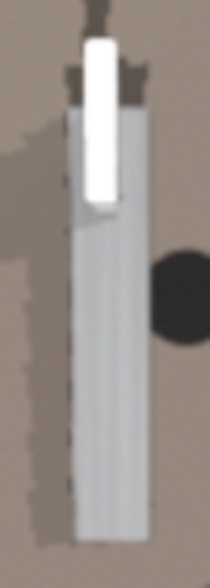

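Run:
```python
from h import *
y=-.132;u=np.array([np.cos(y),np.sin(y)])
c=np.array([.4933,.3232]);g=c-.015*u
R=down(y-np.pi/2)
env.line_to(np.r_[g,.2],speed=.2,rot=R)
env.line_to(np.r_[g,.06],speed=.2)
s=env.state();print(s["ft_force"].round(1))
env.line_to(np.r_[g,.003],speed=.06)
s=env.state();print(s["ft_force"].round(1),s["tcp_pos"].round(4))
env.close(55)
s=env.state();print(s["ft_force"].round(1),s["width"],s["clock"])
shot("w7",f=1.4);shot("s7","scene",crop=(300,180,480,300),f=4)
```

```text
[-0.4 -0.1  0.8]
[ 0.4 -0.3 -0.1] [0.4788 0.3254 0.0033]
[-0.3 -0.4  0.1] 0.02146029949631073 18.2833
```

View pics/w7.png

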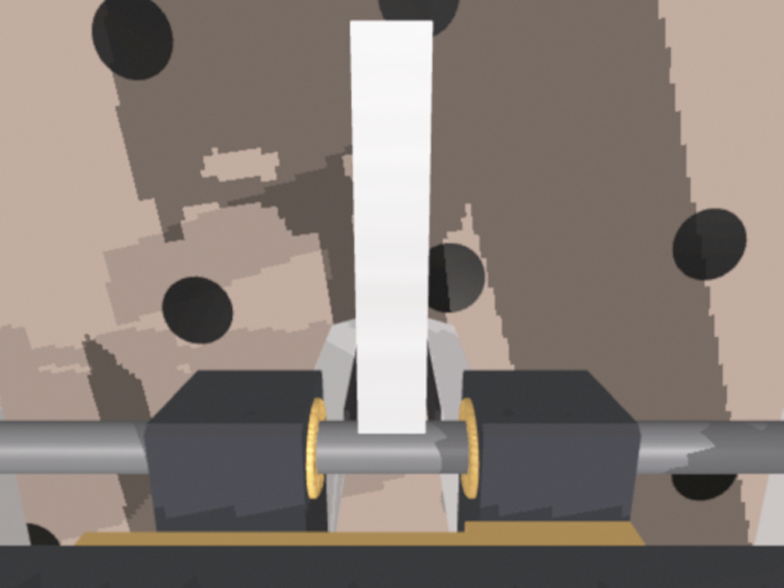

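View pics/s7.png

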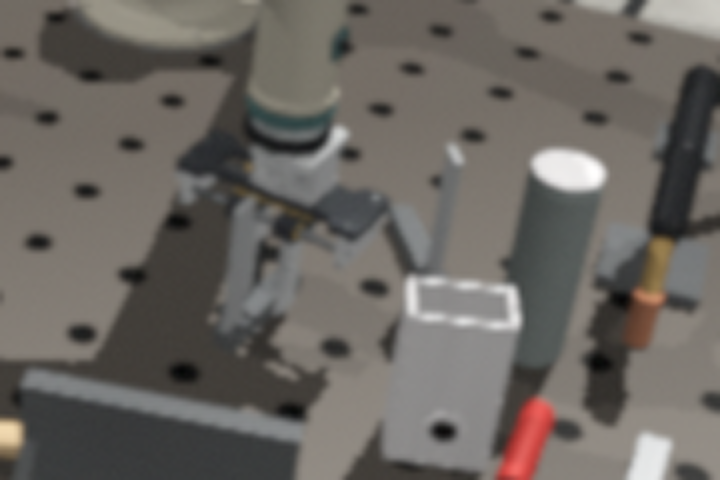

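Run:
```python
from h import *
import pickle
c=pickle.load(open("pics/w7.pkl","rb"));s=env.state()
A=lambda x,y,z: ray(c,(x/1.4,y/1.4),z)
b=(A(350.5,21,.15)+A(432.5,21,.15))/2
print("blade top outer in tool", s["eef_rot"].T@(b-s["tcp_pos"]), np.linalg.norm(A(350.5,21,.15)-A(432.5,21,.15)))
p=s["tcp_pos"]; R0=s["eef_rot"]
env.line_to([p[0],p[1],.14],speed=.15)
s=env.state();print("lift",s["ft_force"].round(1),s["ft_torque"].round(2),s["width"])
y=-.197;n=np.array([np.cos(y),np.sin(y)]);k=np.array([.6655,-.0177])
g=k-(.06+.075)*n
env.line_to(np.r_[g,.14],speed=.2,rot=down(y-np.pi/2))
env.line_to(np.r_[g,.03],speed=.15)
s=env.state();print(s["ft_force"].round(1),s["ft_torque"].round(2),s["tcp_pos"],s["clock"])
shot("w8",f=1.4);shot("s8","scene",crop=(180,180,360,300),f=4)
```

```text
blade top outer in tool [-0.00055536 -0.07588689 -0.1470175 ] 0.004975899830381334
lift [ 0.5 -0.1 -4.4] [0.05 0.15 0.01] 0.021529339479368845
[ 0.3 -0.8 -3.1] [-0.    0.11  0.  ] [0.53403085 0.00879775 0.03068001] 22.0917
```

View pics/w8.png

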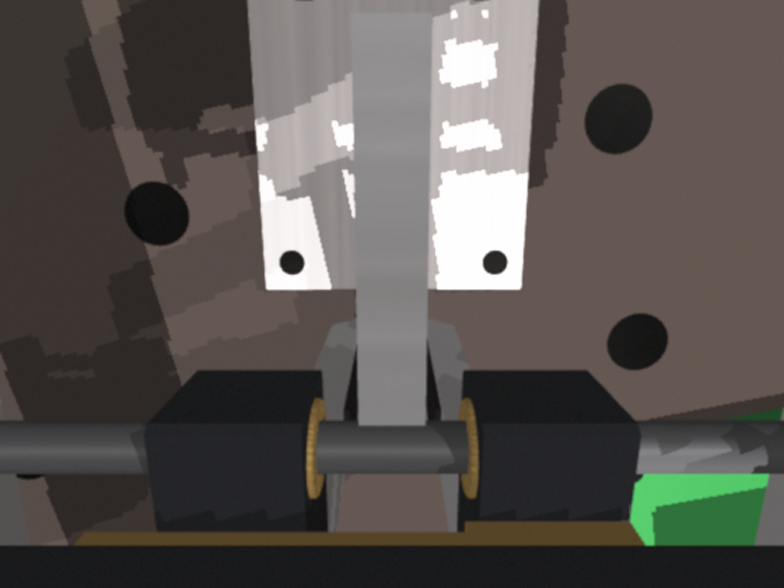

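View pics/s8.png

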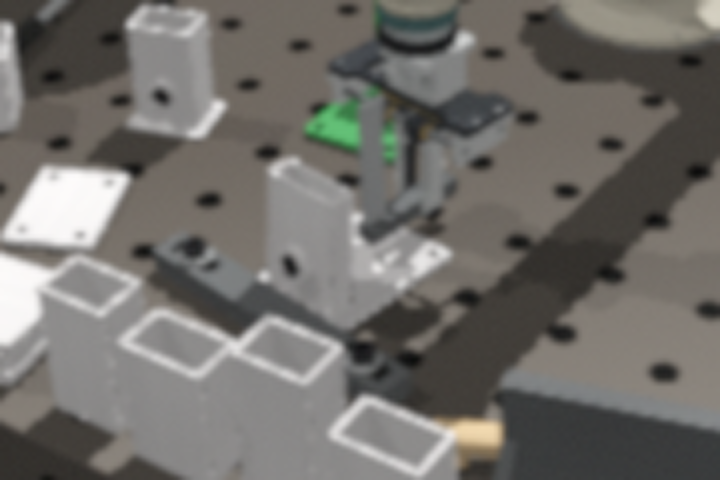

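Run:
```python
from h import *
y=-.197;n=np.array([np.cos(y),np.sin(y)]);k=np.array([.6655,-.0177])
g=k-(.06+.075)*n
env.line_to(np.r_[g,.019],speed=.05)
b=env.state()["ft_force"][2]
z=.018
while z>.006:
    env.line_to(np.r_[g,z],speed=.03);s=env.state();f=s["ft_force"]
    print(round(z,4),f.round(1),s["tcp_pos"][2].round(4),s["ft_torque"].round(2))
    if f[2]-b>5: break
    z-=.001
np.save("z.npy",[z,b]);print(b,s["clock"])
```

```text
0.018 [ 0.3  0.7 -4.4] 0.018 [ 0.06  0.12 -0.03]
0.017 [ 0.5 -0.2 -4.9] 0.017 [0.07 0.17 0.  ]
0.016 [-0.3 -0.4 -3.5] 0.0159 [0.08 0.13 0.01]
0.015 [ 0.8  0.5 -4.2] 0.0149 [0.12 0.18 0.02]
0.014 [-0.   0.1 -3.7] 0.0139 [0.05 0.17 0.02]
0.013 [-0.6 -0.4 -3.8] 0.0131 [ 0.04  0.1  -0.02]
0.012 [-2.1 -0.4  5.6] 0.0129 [0.12 0.39 0.  ]
-4.295857285390339 24.3083
```

```bash
cat > slide.py <<'E'
from h import *
y=-.197;n=np.array([np.cos(y),np.sin(y)]);k=np.array([.6655,-.0177])
b=np.load("z.npy")[1]
d=-.135;z=.0125
def go(d,z,sp=.04):
    env.line_to(np.r_[k+d*n,z],speed=sp);s=env.state();f=s["ft_force"]
    print(round(d,4),((s["tcp_pos"][:2]-k)@n).round(4),"along",(f[:2]@n).round(1),"lat",(f[:2]@[-n[1],n[0]]).round(1),"z",(f[2]-b).round(1),s["tcp_pos"][2].round(4),"T",s["ft_torque"].round(2));return f[:2]@n
go(-.105,z)
d=-.105
while d<-.060:
    d+=.003
    if go(d,z,.03)<-16: break
np.save("d2.npy",[d,z]);print(env.state()["clock"])
shot("w9",f=1.4);shot("s9","scene",crop=(180,180,360,300),f=4)
E
python3 slide.py
```

```text
-0.105 -0.109 along -8.5 lat -0.0 z 13.8 0.0129 T [0.31 1.44 0.02]
-0.102 -0.1091 along -12.8 lat -0.1 z 19.1 0.0129 T [ 0.52  2.17 -0.05]
-0.099 -0.1033 along -9.5 lat 1.2 z 13.9 0.0129 T [ 0.37  1.49 -0.04]
-0.096 -0.1014 along -11.4 lat 0.1 z 15.8 0.0129 T [ 0.4   1.78 -0.03]
-0.093 -0.0978 along -9.8 lat 0.0 z 14.3 0.0129 T [ 0.4   1.64 -0.  ]
-0.09 -0.0949 along -10.2 lat -0.2 z 15.0 0.0129 T [0.37 1.66 0.02]
-0.087 -0.0917 along -9.0 lat 0.2 z 14.1 0.0129 T [ 0.39  1.59 -0.02]
-0.084 -0.0887 along -9.1 lat 0.2 z 14.5 0.0129 T [0.36 1.55 0.03]
-0.081 -0.0857 along -9.8 lat 1.0 z 14.7 0.0129 T [ 0.4   1.59 -0.01]
-0.078 -0.0839 along -12.1 lat -0.1 z 16.6 0.0129 T [0.48 1.93 0.02]
-0.075 -0.0805 along -10.3 lat 0.0 z 15.9 0.0129 T [ 0.42  1.79 -0.01]
-0.072 -0.0779 along -12.8 lat 0.9 z 16.8 0.0129 T [0.45 1.88 0.05]
-0.069 -0.0751 along -12.1 lat -0.7 z 16.4 0.0129 T [0.47 2.01 0.  ]
-0.066 -0.0748 along -16.4 lat 0.0 z 20.1 0.0129 T [ 0.62  2.72 -0.04]
28.4583
```

View pics/w9.png

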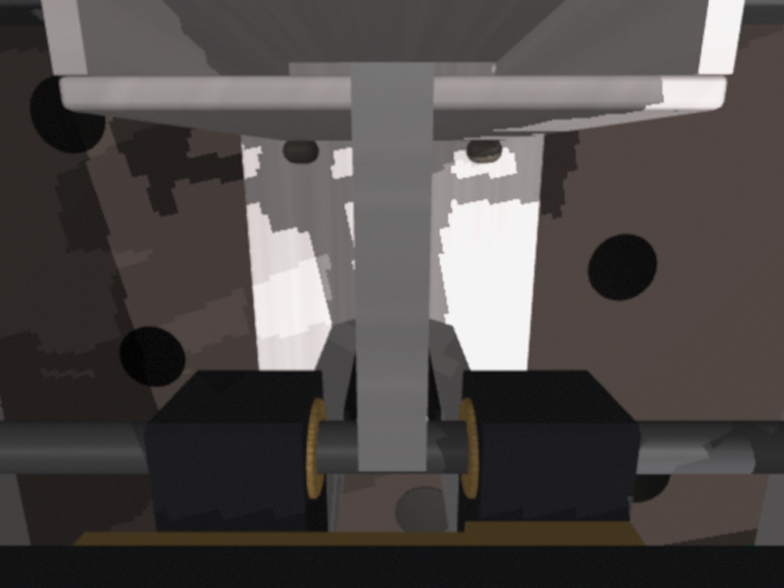

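View pics/s9.png

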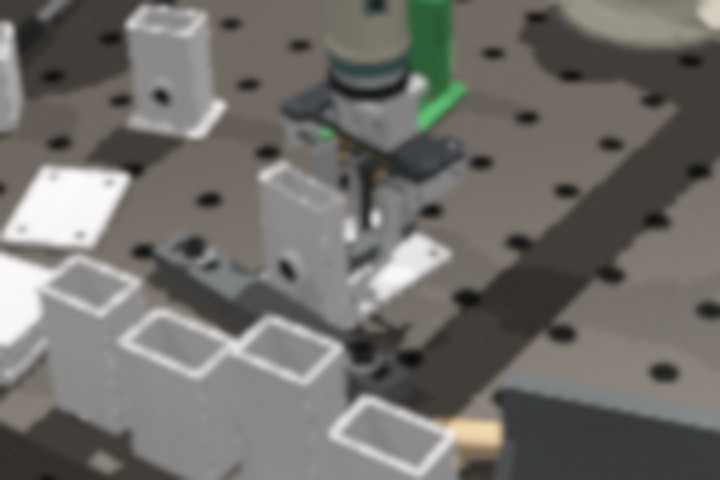

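Run:
```python
from h import *
import pickle
c=pickle.load(open("pics/w9.pkl","rb"));c7=pickle.load(open("pics/w7.pkl","rb"));s=env.state()
y=-.197;R=down(y-np.pi/2)
print((R.T@s["eef_rot"]).round(4))
A=lambda c,x,y,z: ray(c,(x/1.4,y/1.4),z)
n=np.array([np.cos(y),np.sin(y),0]);k=np.array([.6655,-.0177,.01]);t=np.array([-n[1],n[0],0])
b=(A(c,351,62,.16)+A(c,433.5,62,.16))/2
print("blade top rel corner", (b-k)@n,(b-k)@t, np.linalg.norm(A(c,351,62,.16)-A(c,433.5,62,.16)))
print("c7 bottom row corner",[ (A(c7,391,433,.15)-np.array([.4788,.3254,0]))@np.array([np.cos(-.132),np.sin(-.132),0])])
for u,v in ((62,108),(722,108),(70,75)): q=A(c,u,v,.13);print("sleeve top",(q-k)@n,(q-k)@t)
for u,v in ((301,152),(484,152)): q=A(c,u,v,.014);print("tacks",(q-k)@n,(q-k)@t)
print("cam",c["world_from_camera"][:3,3],s["tcp_pos"])
save(c,"w9a.png",crop=(150,0,410,130),f=3)
```

```text
[[ 1.000e+00  1.000e-04  4.000e-04]
 [-1.000e-04  9.999e-01  1.630e-02]
 [-4.000e-04 -1.630e-02  9.999e-01]]
blade top rel corner 0.0009261763333740194 0.0006371750153032503 0.00488919049285179
c7 bottom row corner [np.float64(0.0476613784470119)]
sleeve top 0.000997163094342789 0.04005271124688651
sleeve top 0.0010179545537585056 -0.0388652832643212
sleeve top 0.004665326057843065 0.03847874357657392
tacks -0.003497248236853999 0.032804804845797814
tacks -0.003484989123047759 -0.03221460344421086
cam [ 0.66133568 -0.01616797  0.19084348] [ 0.59215407 -0.00298905  0.01288764]
```

View pics/w9a.png

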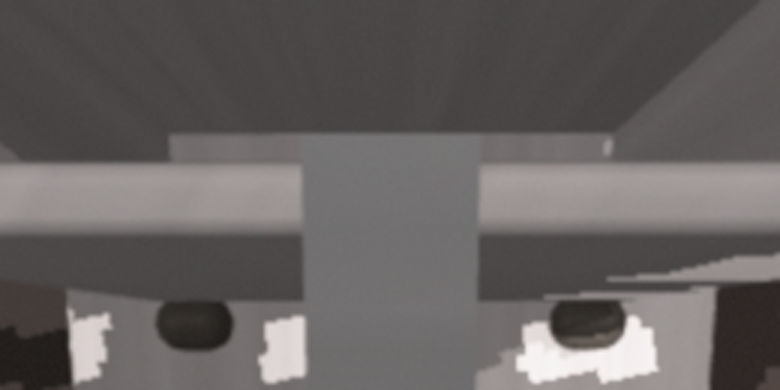

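```bash
cat > press.py <<'E'
from h import *
y=-.197;n=np.array([np.cos(y),np.sin(y)]);k=np.array([.6655,-.0177])
b=np.load("z.npy")[1]
for d,z in ((-.063,.0128),(-.060,.013),(-.057,.0132)):
    env.line_to(np.r_[k+d*n,z],speed=.03);env.pause(.2);s=env.state();f=s["ft_force"]
    print(d,((s["tcp_pos"][:2]-k)@n).round(4),"along",(f[:2]@n).round(1),"lat",(f[:2]@[-n[1],n[0]]).round(1),"z",(f[2]-b).round(1),s["tcp_pos"][2].round(4),(down(y-np.pi/2).T@s["eef_rot"])[1,2].round(4))
    if f[:2]@n<-26: break
env.pause(.4);print(s["clock"],s["width"])
c=shot("w10",f=1.4);shot("s10","scene",crop=(180,180,360,300),f=4);shot("t10","top")
E
python3 press.py
```

```text
-0.063 -0.0747 along -20.0 lat 0.1 z 23.0 0.0129 0.0219
-0.06 -0.0743 along -23.6 lat -0.3 z 24.5 0.0128 0.027
-0.057 -0.0738 along -26.8 lat 0.6 z 27.1 0.0127 0.0318
29.9083 0.021499326871470995
```

View pics/w10.png

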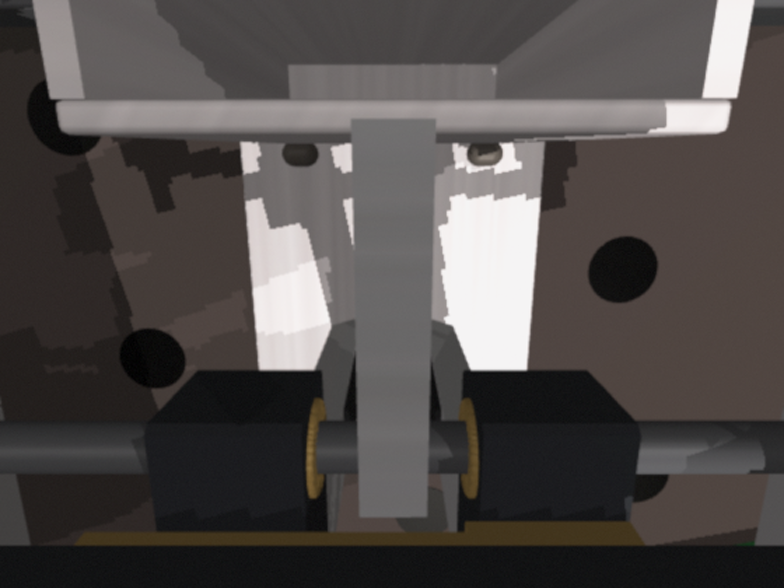

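View pics/s10.png

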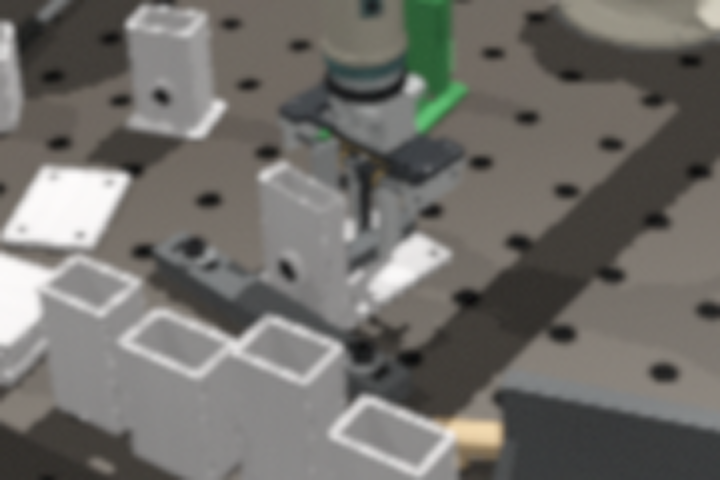

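View pics/t10.png

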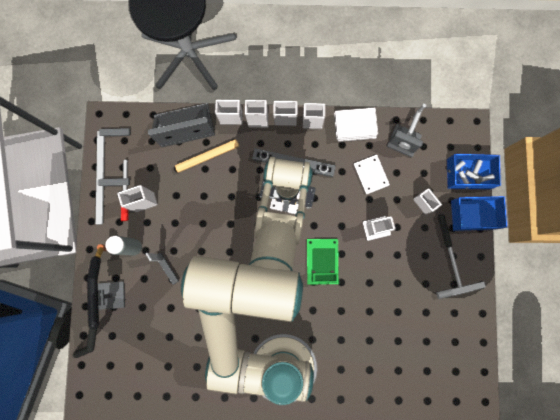

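```bash
cat > meas.py <<'E'
from h import *
import pickle,sys
c=pickle.load(open("pics/%s.pkl"%sys.argv[1],"rb"))
A=lambda u,v,z: ray(c,(u/1.4,v/1.4),z)
y=-.197
n=np.array([np.cos(y),np.sin(y),0]);k=np.array([.6655,-.0177,.01]);t=np.array([-n[1],n[0],0])
for a in sys.argv[2:]:
    u,v,z=map(float,a.split(",")); q=A(u,v,z); print(a,((q-k)@n).round(4),((q-k)@t).round(4))
E
python3 meas.py w10 351,119,.16 435,119,.16 62,132,.13 726,132,.13 60,99,.13 301,155,.014 484,155,.014; echo; python3 meas.py w9 351,62,.16 433.5,62,.16 62,107,.13 722,107,.13 301,152,.014 484,152,.014
```

```text
351,119,.16 0.0009 0.0031
435,119,.16 0.0009 -0.0018
62,132,.13 0.001 0.0397
726,132,.13 0.0011 -0.0389
60,99,.13 0.0047 0.0393
301,155,.014 -0.0035 0.0326
484,155,.014 -0.0034 -0.032

351,62,.16 0.0009 0.0031
433.5,62,.16 0.0009 -0.0018
62,107,.13 0.0011 0.04
722,107,.13 0.0011 -0.0388
301,152,.014 -0.0035 0.0328
484,152,.014 -0.0035 -0.0322
```

```bash
python3 -c "
from h import *
import pickle
c=pickle.load(open('pics/w10.pkl','rb'));save(c,'w10a.png',crop=(150,60,410,160),f=3)"; python3 meas.py w10 330,140,.01 330,142,.01 330,145,.01 510,141,.01; python3 meas.py w9 330,139,.01
```

```text
330,140,.01 0.0017 0.0227
330,142,.01 0.001 0.0227
330,145,.01 -0.0001 0.0228
510,141,.01 0.0014 -0.0418
330,139,.01 0.0011 0.0229
```

View pics/w10a.png

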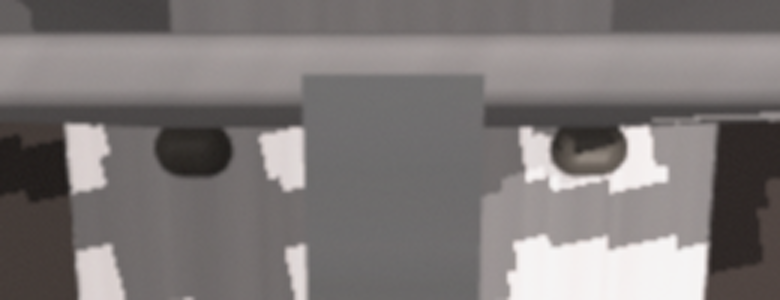

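```bash
python3 -c "
from h import *
env.pause(.5);s=env.state();print(s['clock'],s['ft_force'].round(1),s['width'],s['joint_vel'].round(3))
env.job_done()"
```

```text
30.9583 [-27.    6.4  23.4] 0.021361486929462353 [ 0.002  0.001 -0.001  0.001  0.     0.   ]
the job is handed in; nothing more can be done
```

I slid the foot plate against the stop bar and used the square to press the sleeve upright. I then handed the job in at 31 s, still gripping and pressing. The interface reports no verdict.

**Plate:** I pushed it with both open fingers on its near edge. It met the bar solidly (about 23 N with no further movement). In the picture after the push, both ends looked flush and the plate's yaw matched the bar's within about 0.005 rad.

**Square:** Of the two look-alikes, I took the one farther to the robot's right, at pixel (195, 215) in the top view. I gripped it by the bare stock, set it on the plate between the tacks and slid it into the corner.

**Last checks:**
- **Forces:** The push into the corner was about 27 N, with about 27 N down on the plate.
- **Position:** Blade top and sleeve top did not move as the push rose from 16 to 27 N.
- **Sleeve lean:** The sleeve's bottom and top front edges agreed within about 0.2 mm, a lean of roughly 0.002 rad.
- **Square alignment:** The blade top was flush with the sleeve face within about 0.2 mm, and the square was about 0.6 mm off the middle.

**Caveats:**
- The arm tilted about 0.03 rad under the load, and the square stayed put while the grip pivoted.
- I checked the bystanders only by eye in the last top view, and they looked unmoved.
- I could not measure the sleeve and plate contact forces separately.

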